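# Unload a drilled block from the vise and hold it square in the fixture

### The arm

A 6-joint arm with a two-finger parallel gripper is mounted at the origin on the work surface; the furniture and walls round the work are solid. World frame = base frame: x ahead of the robot, y to its left, z up, the work surface at z = 0. Lengths are in m, angles in rad, forces in N, time in s.
With the tool pointing down it reaches from about 0.3 to 0.875 m from the base axis. Payload 4.2 kg.
Tool frame: the origin (TCP) lies midway between the tips of the shut fingers; the grasp point (between the pads) lies 19 mm behind it; z points along the fingers, y is the line along which they close (so a half turn about z gives the same grasp; the last joint's range is limited). The gripper opens to 85 mm and grips with 20 to 120 N. Pads are 22 mm wide; open, the fingers measure 114 mm over their backs; the gripper's body (76 mm by 85 mm) begins 54 mm behind the grasp point. The pads swing forward as they close: fully open they stand 13 mm farther back than shut.
Start: joints at [1.271, 0.32, 1.565, -0, 1.257, -0.02], TCP at [0.159, 0.553, 0.231] pointing down, gripper open.
Joint ranges: [-3.11, 3.11], [-0.84, 2.01], [0.21, 2.61], [-1.34, 4.49], [0.05, 2.63], [-2.56, 2.56]. Speed limits (rad/s): [2.57, 2.57, 3.14, 3.14, 3.14, 3.14].

### API

Orientations are given as a unit quaternion [x, y, z, w].
In Python, from plant import sense, camera, camera_params, job_done gives the robot as it stands. The module is installed in compiled form; this text tells all that it offers.
- The arm moves only by the tool step_arm, never from a script. Its argument "moves" is a list of rows, each a list of 5 numbers: the closure in counts, from 0 (fully open) to 255 (shut), then the shift along the tool's x, y, z in cm, then the turn about the tool's z in degrees. A call has 1 to 5 rows; each row shifts and turns the commanded pose from where the row before left it, along the tool's axes as they then stand; what a row does not reach is not made up. A row lasts 1/8 s, in which the tool goes at most 62.5 mm and 10.7 degrees, less where a joint would pass 70% of its speed; a pose out of reach is approached as far as the arm can. A call with a gripper value outside its range is refused whole. The fingers move at their own pace and stop on an object; "grip_force" is the grip in N (left out, the last holds). Time passes only in rows, so rows that do not move let the fingers close. It gives the time, the measured TCP pose, the force, the opening and the grip force at its end, in the units of the state.
- sense(): the state, without advancing time (a new reading comes with each control period).
- camera(name): name is "side" or "top" or "wrist"; returns (picture, depth): 384x512x3 uint8, red, green, blue; 384x512 float32, m along the optical axis (not along the pixel's ray), 0 where there is no reading.
- camera_params(name): a dict with "vfov" (degrees; the focal length in pixels is half the picture's height over the tangent of half this angle, whatever the lens; pixels are square), "cx", "cy" (the principal point, pixels), "world_from_camera" (4x4, takes a point from camera to world coordinates). Camera axes: x right, y up, looking along -z (the intrinsics and any distortion apply to the point x, -y, -z); pixel columns grow to the right and rows downward; lengths in m; the calibration is good to about 2 mm. A picture is of the moment at which its call begins: read the wrist's pose just before it. camera_params takes no time and is no camera call; for the wrist camera it gives the pose at the moment of the call.
- job_done(): hands the job in; it is judged then, once.
The state is a dict: "t": time; "joint_pos": joint angles; "joint_velocities": joint speeds; "joint_torque": joint torques, N m; "ee_pos": TCP position; "tcp_rot": TCP orientation; "ft_force": force on the tool from outside, world axes, zero at the start; "ft_torque": the same for the moment, N m; "width": finger opening in m; "gripper_force": force on a finger pad.
Only numpy, scipy, OpenCV 4.12 (cv2) and the standard library are available. Lean on these libraries where they do the work, as an engineer would, in place of code of your own. Each camera call takes 0.05 s, during which the arm holds its last target. There are 200 camera calls.

### The job

Slide the vise's jaw open by its knob and leave it open, then lift the drilled T-shaped block out of the vise. Set its foot flat on the plate of the squaring fixture, long side along the long stop, and press it into the corner so that it bears firmly on both stops at once. Finish while still gripping it and pressing it against both stops; do not let go, and leave the tape roll, flux tin and chuck key where they lie.

Things in the scene. Friction and masses are not known exactly. Their poses are not given: they have to be found in the camera images.
- vise: Grey bench vise fixed to the counter. Origin on its underside, z up, +x lengthwise towards the plain fixed jaw. Bed 20 mm high, 62 mm wide, from x = -110 to +85 mm. Fixed jaw: clamping face at x = +65 mm, top at z = 46 mm. The sliding jaw opens towards -x. The block stands on the bed at x = 27.5 mm, its long side along x.
- vise_jaw (a joint): Opening of the sliding jaw in m: 0 closed, 0.035 fully open (stop); starts at 0 to 0.002; about 4 N of friction, stays where it is left. Closed, its face is at vise x = -10.5 mm; its top is at z = 46.5 mm; a lip reaches 6 mm over the end of the block's foot at z = 38 to 44 mm, so the block comes out only after the jaw is opened.
- vise_knob (a point): Centre of the top of the upright round steel knob on the sliding jaw: 18 mm diameter, graspable over its upper 30 mm (top 71 mm above the counter), standing on a carriage 32 mm above the counter; 34 mm behind the back of the jaw. Travels with the jaw towards the vise's -x. Its axes are the vise's.
- block_center (a point): Centre, half-way up, of the loose plain aluminium T-block, about 0.28 kg, 60 mm tall. Foot 74 (x) x 54 (y) x 16 mm, z -30 to -14 mm from this point; on its middle an upright web 44 (x) x 14 (y) x 44 mm, z -14 to +30 mm, with an 11 mm cross hole near its top. Grip the web across its 14 mm thickness. A half turn about z looks the same and is equally good.
- block: The same T-block; origin at the centre of its underside, axes as at block_center.
- fixture: Squaring fixture fixed to the counter: dark steel plate 150 x 120 mm, top 12 mm above the counter, two steel stops rising 18 mm above the plate. Origin at the centre of its underside, z up. Long stop: along x, face at y = +32 mm, x = -50 to +40 mm. End stop: along y, face at x = +50 mm, y = -32 to +24 mm. The block is pressed towards +x and +y.
- fixture_corner (a point): On the plate's top, where the planes of the two stops' faces meet (fixture x = 50, y = 32, z = 12 mm); axes of the fixture. With the block seated its centre is 37 mm before this point in x, 27 mm in y, and 30 mm above it.
- long_stop: The fixture's long stop, 90 x 16 x 18 mm, along the fixture's x. Its origin is the fixture's origin. Plate, stops and the block's foot are ground and oiled: friction about 0.2.
- end_stop: The fixture's end stop, 16 x 56 x 18 mm, along the fixture's y. Its origin is the fixture's origin.
- tape_roll: Roll of black tape lying flat, 58 mm wide, 19 mm high; loose, to be left alone. Origin at the centre of its underside.
- flux_tin: Shallow round tin, 46 mm wide, 16 mm high; loose, to be left alone. Origin at the centre of its underside.
- chuck_key: T-shaped steel chuck key lying flat, 52 x 72 x 12 mm; loose, to be left alone. Origin at the centre of its underside.

How it is judged:
By the outcome, as a careful person would: the job done as asked, in the order asked, and still so for the second after the job is handed in, while the arm keeps its last pose, push and grip.
It also fails if it takes over 51 s, if anything falls off the work surface, if the arm or the gripper's body presses on something with over 40 N, if the wrist force passes 120 N, or if a joint passes its speed limit or range.

## Working session

There is one attempt and no reset: what is moved stays moved. The work goes in short steps, Python scripts to look and compute and a tool call to move; the robot and the scene stay as the last step left them, time stands still between calls to the robot, and variables do not carry over. Pictures are saved under pics/ and viewed, at most 10 in all, crops included, and the job is handed in when it is done.

Besides the shell and the picture viewer there is one more tool, called after "Call:" in YAML: its name, and indented under it one key for each argument. step_arm: Moves the arm, as the interface text tells. Its arguments: {"type":"object","properties":{"moves":{"type":"array","items":{"type":"array","items":{"type":"number"}}},"grip_force":{"type":"number"}},"required":["moves"]}

```bash
mkdir -p pics
cat > h.py <<'E'
import numpy as np, cv2
from plant import sense,camera,camera_params,job_done
def grab(n):
    p=camera_params(n); im,d=camera(n); return im,d,p
def f_of(p): return 192/np.tan(np.radians(p['vfov']/2))
def pts(d,p):
    f=f_of(p); v,u=np.mgrid[0:384,0:512]
    P=np.stack([(u-p['cx'])/f*d,-(v-p['cy'])/f*d,-d,np.ones_like(d)],-1)
    return (P@np.array(p['world_from_camera']).T)[...,:3]
def ray(p,u,v,z):
    f=f_of(p); T=np.array(p['world_from_camera'])
    r=T[:3,:3]@np.array([(u-p['cx'])/f,-(v-p['cy'])/f,-1]); o=T[:3,3]
    return o+r*(z-o[2])/r[2]
E
python3 - <<'E'
from h import *
for n in('top','side'):
    im,d,p=grab(n); cv2.imwrite(f'pics/{n}0.png',im[...,::-1]); np.savez(f'{n}0.npz',im=im,d=d)
    print(n,{k:np.round(v,4) if k!='x' else v for k,v in p.items() if not isinstance(v,str)}, (d>0).mean())
s=sense();print(s['t'],s['ee_pos'],s['tcp_rot'],s['width'],s['ft_force'])
E
```

```text
top {'vfov': np.float64(55.3499), 'cx': np.float64(260.6881), 'cy': np.float64(191.6238), 'world_from_camera': array([[-0.0194,  0.9834, -0.1803,  0.3832],
       [-0.9998, -0.0179,  0.01  , -0.0628],
       [ 0.0066,  0.1804,  0.9836,  0.9071],
       [ 0.    ,  0.    ,  0.    ,  1.    ]])} 0.9957733154296875
side {'vfov': np.float64(43.5513), 'cx': np.float64(263.2001), 'cy': np.float64(190.8906), 'world_from_camera': array([[-0.9986,  0.0316, -0.0425,  0.5202],
       [-0.0512, -0.7813,  0.6221,  0.4645],
       [-0.0135,  0.6234,  0.7818,  0.7484],
       [ 0.    ,  0.    ,  0.    ,  1.    ]])} 0.9959920247395834
0.1 [0.15867483 0.55222256 0.23057918] [ 1.39462380e-01  9.90227065e-01 -7.68465139e-04 -1.15120105e-04] 0.08516612690521079 [ 0.63354042 -0.25131138 -0.07792082]
```

View pics/top0.png

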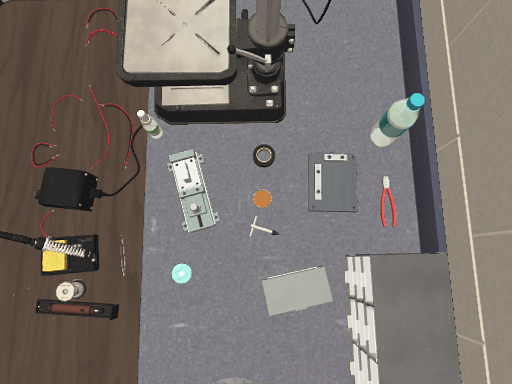

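View pics/side0.png

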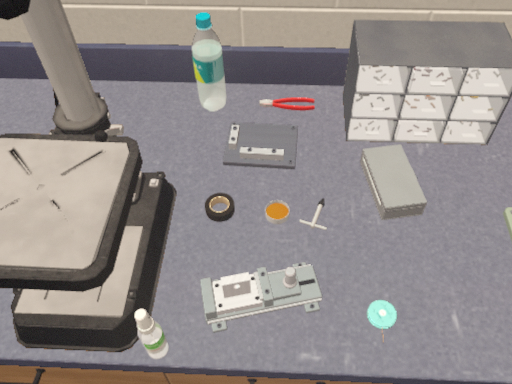

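Top view: vise about (192,190) with its knob at (196,208), so its +x points up-image (world +x). Block web is around (187,178). Fixture is at (333,182), with the long stop at u≈318 and the end stop at v≈156. The side view agrees: knob (290,272), block (238,288), fixture (262,145).

Run:
```python
from h import *
T={}
for n in('top','side'):
    a=np.load(f'{n}0.npz'); T[n]=(a['im'],a['d'],camera_params(n))
# knob top and plate corners by two-view triangulation
def tri(a,b):
    A=[];B=[]
    for n,(u,v) in(('top',a),('side',b)):
        p=T[n][2]; o=np.array(p['world_from_camera'])[:3,3]; r=ray(p,u,v,0)-o; r/=np.linalg.norm(r)
        M=np.eye(3)-np.outer(r,r);A.append(M);B.append(M@o)
    return np.linalg.solve(sum(A),sum(B))
print('knob',tri((195,207.5),(290,270)))
for n,boxes in(('top',{'vise':(165,145,220,235),'fix':(300,145,365,220)}),('side',{'vise':(195,255,330,330),'fix':(215,115,305,175)})):
    im,d,p=T[n];P=pts(d,p)
    for k,(u0,v0,u1,v1) in boxes.items():
        q=P[v0:v1,u0:u1].reshape(-1,3)
        print(n,k,'table z',np.median(P[330:350,200:230,2]) if n=='top' else '')
        for lo,hi in((.006,.016),(.024,.036),(.04,.05),(.055,.09)):
            s=q[(q[:,2]>lo)&(q[:,2]<hi)]
            if len(s)>8:
                (c,sz,an)=cv2.minAreaRect((s[:,:2]*1000).astype(np.float32)); print(lo,len(s),np.round(s.mean(0),4),np.round(c,1),np.round(sz,1),round(an,1))
```

```text
knob [0.50452359 0.08133401 0.064283  ]
top vise table z -0.0006928553427322237
0.006 287 [0.545  0.0909 0.0118] [551.   97.5] [192.9  91.4] 15.0
0.024 634 [0.5556 0.0964 0.0326] [564.9 100.9] [153.2  59.2] 14.6
0.04 418 [0.5873 0.1072 0.0449] [570.7 102.2] [152.7  61.3] 15.5
0.055 202 [0.567  0.1009 0.0741] [554.2  98.9] [119.9  16.4] 15.9
top fix table z -0.0006928553427322237
0.006 2336 [ 0.5647 -0.2553  0.0111] [ 570.9 -252.3] [118.8 150.1] 87.5
0.024 383 [ 0.5926 -0.2309  0.0293] [ 591.4 -228.9] [ 57.8 139.5] 54.3
side vise table z 
0.006 398 [0.5415 0.1212 0.0107] [553.8  98.8] [191.7  92.4] 15.0
0.024 891 [0.5446 0.1077 0.0323] [556. 100.] [183.6  59.3] 15.9
0.04 942 [0.5876 0.1105 0.0465] [570.1 103.4] [153.9  63.5] 14.9
0.055 580 [0.5712 0.106  0.0731] [554.8  99.1] [118.8  18.4] 14.9
side fix table z 
0.006 2259 [ 0.5666 -0.2496  0.0131] [ 578.2 -249.3] [129.7 165.4] 86.6
0.024 514 [ 0.5876 -0.2245  0.0307] [ 590.4 -227.5] [ 59.1 140.1] 55.5
```

```bash
cat >> h.py <<'E'
from scipy.spatial.transform import Rotation as R
def togo(x,y,z,yaw):
    "cm shifts in tool axes from now to world xyz; yaw=world angle (deg) of tool y, mod 180; turn about tool z"
    s=sense(); M=R.from_quat(s['tcp_rot']).as_matrix(); d=M.T@(np.array([x,y,z])-s['ee_pos'])*100
    now=np.degrees(np.arctan2(M[1,1],M[0,1])); t=-((yaw-now+90)%180-90)
    print('t',round(s['t'],2),'ee',np.round(s['ee_pos'],4),'yawy',round(now,2),'tilt',np.round(M[:,2],3),'shift cm',np.round(d,2),'turn',round(t,1),'j',np.round(s['joint_pos'],2),'F',np.round(s['ft_force'],1),'w',round(s['width'],4))
E
python3 - <<'E'
from h import *
togo(.48,.09,.22,105)
p=camera_params('wrist');T=np.array(p['world_from_camera']);M=R.from_quat(sense()['tcp_rot']).as_matrix()
print(p['vfov'],p['cx'],p['cy'],'cam in tool',M.T@(T[:3,3]-sense()['ee_pos']),'look',M.T@-T[:3,2],'up',M.T@T[:3,1])
for n in('top','side'):
    a=np.load(f'{n}0.npz');P=pts(a['d'],camera_params(n)).reshape(-1,3)
    # tall stuff near path
    m=(P[:,2]>.1)&(P[:,0]>.1)&(P[:,0]<.75)&(P[:,1]>-.35)&(P[:,1]<.6);q=P[m]
    H,_,_=np.histogram2d(q[:,0],q[:,1],bins=(np.arange(.1,.8,.1),np.arange(-.35,.65,.1)));print(H.astype(int), q[:,2].max() if len(q) else '')
E
```

```text
t 0.1 ee [0.1587 0.5522 0.2306] yawy 73.97 tilt [-0.    -0.001 -1.   ] shift cm [-43.65 -35.55   1.11] turn -31.0 j [ 1.27  0.32  1.57 -0.    1.26 -0.02] F [ 0.6 -0.3 -0.1] w 0.0852
68.35045203232892 254.0711963491616 193.55976526135572 cam in tool [ 7.04611805e-02  9.15363465e-05 -1.42960059e-01] look [-0.27419152  0.00098544  0.9616746 ] up [ 9.61675067e-01 -1.06220387e-05  2.74191658e-01]
[[1495    0    0    0    0    0    0    0    0]
 [3072    0    0    0    0    0    0    0    0]
 [2548    0  831    0    0    0    0    0    0]
 [   0    0    0    0    0    0    0    0    0]
 [   0    0    0    0    0    0    0    0    0]
 [   0    0    0    0    0    5    0    0    0]] 0.9070836437713038
[[3390    0    0    0    0    0    0    0    0]
 [3452    0    0    0    0    0    0    0    0]
 [3305    0    0    0    0    0    0    0    0]
 [   0    0    0    0    0    0    0    0    0]
 [   0    0    0    0    0    0    0    0  788]
 [   2    0    0    0    0  269    0    0    0]] 0.7483689249285157
```

Call:
step_arm:
  moves:
    - [0,-4.4,-3.5,0.2,0]
    - [0,-4.4,-3.5,0.2,0]
    - [0,-4.4,-3.5,0.2,0]
    - [0,-4.4,-3.5,0.2,0]
    - [0,-4.4,-3.5,0.2,0]

```text
t: 0.72
ee_pos: [0.3226, 0.322, 0.2211]
tcp_rot: [0.139, 0.99, -0.0, 0.0]
ft_force: [-0.2, 0.5, -0.1]
width: 0.0851
gripper_force: 0.0
```

Call:
step_arm:
  moves:
    - [0,-4.4,-3.5,0.2,0]
    - [0,-4.4,-3.5,0.2,0]
    - [0,-4.4,-3.5,0.2,0]
    - [0,-4.4,-3.5,0.2,0]
    - [0,-4.4,-3.5,0.2,0]

```text
t: 1.35
ee_pos: [0.4857, 0.0931, 0.211]
tcp_rot: [0.14, 0.99, 0.0, -0.0]
ft_force: [0.2, 0.4, -0.4]
width: 0.0859
gripper_force: 0.0
```

Call:
step_arm:
  moves:
    - [0,0,0,0,-10.3]
    - [0,0,0,0,-10.3]
    - [0,0,0,0,-10.3]
    - [0,0,0,0,0]
    - [0,0,0,0,0]

```text
t: 1.98
ee_pos: [0.4849, 0.0948, 0.2111]
tcp_rot: [-0.128, 0.992, 0.0, -0.0]
ft_force: [0.2, 0.5, -0.7]
width: 0.0853
gripper_force: 0.0
```

Run:
```python
from h import *
togo(.506,.086,.12,105)
im,d,p=grab('wrist'); cv2.imwrite('pics/w1.png',im[...,::-1]); np.savez('w1.npz',im=im,d=d,T=p['world_from_camera'])
```

```text
t 1.98 ee [0.4849 0.0948 0.2111] yawy 104.73 tilt [-0.  0. -1.] shift cm [-1.82 -1.39  9.11] turn -0.3 j [ 0.17  0.21  1.77  0.    1.16 -1.66] F [ 0.2  0.5 -0.7] w 0.0853
```

View pics/w1.png

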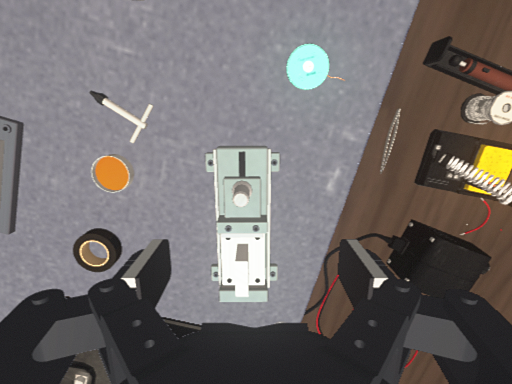

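Wrist view: the vise lies straight along the image with its knob top near (241,190). The block's web top is around (241,290), and tape, tin and chuck key are well to the left.

```bash
cat >> h.py <<'E'
def rects(P,box,bands):
    x0,x1,y0,y1=box;q=P.reshape(-1,3);q=q[(q[:,0]>x0)&(q[:,0]<x1)&(q[:,1]>y0)&(q[:,1]<y1)]
    for lo,hi in bands:
        s=q[(q[:,2]>lo)&(q[:,2]<hi)]
        if len(s)>8:
            c,sz,an=cv2.minAreaRect((s[:,:2]*1000).astype(np.float32));print((lo,hi),len(s),'zmed',round(float(np.median(s[:,2])),4),np.round(c,1),np.round(sz,1),round(an,1))
E
python3 - <<'E'
from h import *
a=np.load('w1.npz');p=camera_params('wrist');p['world_from_camera']=a['T'];P=pts(a['d'],p)
print('table',np.median(P[100:140,330:360,2]))
rects(P,(.46,.54,.04,.13),[(.062,.085),(.025,.038)])   # knob, carriage
rects(P,(.55,.64,.05,.16),[(.07,.09),(.03,.04),(.042,.05)])
# vise yaw
rects(P,(.4,.7,0,.2),[(.014,.024),(.025,.06)])
print(ray(p,241,192,.071),ray(p,241,187,.071))
cv2.imwrite('pics/w1c.png',cv2.resize(a['im'][140:310,195:290,::-1],None,fx=3.5,fy=3.5,interpolation=cv2.INTER_CUBIC))
E
```

```text
table 0.0004609726051665597
(0.062, 0.085) 231 zmed 0.0708 [503.9  86.4] [16.9 16.9] 14.2
(0.025, 0.038) 1167 zmed 0.0325 [513.5  92.9] [50.5 52.1] 14.5
(0.07, 0.09) 527 zmed 0.0803 [589.9 109. ] [45.3 14. ] 14.9
(0.03, 0.04) 1577 zmed 0.0364 [592.7 108.7] [73.9 61.3] 16.3
(0.042, 0.05) 742 zmed 0.0462 [593.4 110.2] [103.5  61.1] 14.2
(0.014, 0.024) 2890 zmed 0.0199 [549.8  98.3] [190.7  69.1] 15.0
(0.025, 0.06) 4527 zmed 0.0368 [566.5 103.6] [158.7  61.5] 14.2
[0.49668813 0.08466721 0.071     ] [0.4914784  0.08336651 0.071     ]
```

View pics/w1c.png

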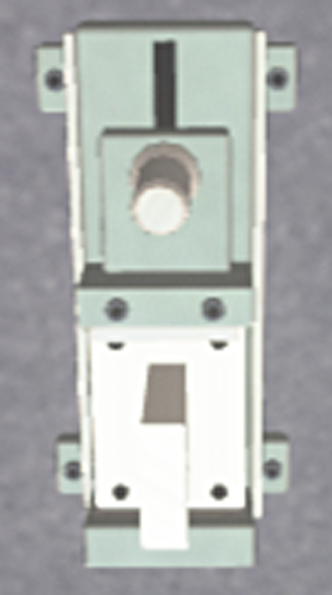

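Crop: knob top at crop (160,210), web top at (164,485), jaw closed against the foot. Depth agrees: knob (0.504, 0.086, 0.071), block (0.590, 0.109, top 0.080), yaw ≈14.8°.

Call:
step_arm:
  moves:
    - [0,-0.6,-0.4,4.5,0]
    - [0,-0.6,-0.4,4.5,0]
    - [0,-0.5,-0.5,4.1,0]
    - [0,0,0,2.5,0]
    - [0,0,0,1.5,0]
  grip_force: 60

```text
t: 2.65
ee_pos: [0.5043, 0.0865, 0.039]
tcp_rot: [-0.129, 0.992, 0.0, -0.001]
ft_force: [-0.4, -0.6, -0.2]
width: 0.0855
gripper_force: 0.0
```

Call:
step_arm:
  moves:
    - [255,0,0,0,0]
    - [255,0,0,0,0]
    - [255,0,0,0,0]
    - [255,0,0,0,0]
    - [255,0,0,0,0]

```text
t: 3.28
ee_pos: [0.5058, 0.0852, 0.0415]
tcp_rot: [-0.13, 0.991, -0.001, 0.001]
ft_force: [0.3, -6.7, 4.8]
width: 0.016
gripper_force: 58.5
```

Call:
step_arm:
  moves:
    - [255,0,0,0,0]
    - [255,0,0,0,0]

```text
t: 3.52
ee_pos: [0.5058, 0.0852, 0.0415]
tcp_rot: [-0.13, 0.992, -0.001, 0.001]
ft_force: [-0.1, -6.7, 4.5]
width: 0.0163
gripper_force: 58.5
```

Call:
step_arm:
  moves:
    - [255,0.7,0,0,0]
    - [255,0.7,0,0,0]
    - [255,0.7,0,0,0]
    - [255,0.7,0,0,0]
    - [255,0.6,0,0,0]

```text
t: 4.15
ee_pos: [0.4754, 0.0771, 0.0416]
tcp_rot: [-0.13, 0.992, -0.001, 0.004]
ft_force: [6.9, -5.4, -1.7]
width: 0.0162
gripper_force: 58.9
```

Call:
step_arm:
  moves:
    - [255,0,0,0,0]
    - [255,0,0,0,0]

```text
t: 4.4
ee_pos: [0.4744, 0.0768, 0.0415]
tcp_rot: [-0.13, 0.992, -0.001, 0.003]
ft_force: [3.2, -6.5, 1.8]
width: 0.0161
gripper_force: 59.2
```

Call:
step_arm:
  moves:
    - [255,0.2,0,0,0]
    - [255,0,0,0,0]
    - [0,0,0,0,0]
    - [0,0,0,0,0]
    - [0,0,0,0,0]

```text
t: 5.03
ee_pos: [0.4698, 0.0775, 0.0404]
tcp_rot: [-0.129, 0.992, 0.0, -0.0]
ft_force: [-0.3, -0.0, 0.3]
width: 0.0703
gripper_force: 0.0
```

Call:
step_arm:
  moves:
    - [0,0,0,0,0]
    - [0,0,0,0,0]
    - [0,0,0,-4.5,0]
    - [0,0,0,-4.5,0]
    - [0,0,0,-4,0]

```text
t: 5.65
ee_pos: [0.47, 0.0774, 0.1719]
tcp_rot: [-0.129, 0.992, 0.0, 0.0]
ft_force: [-0.1, 0.7, -0.3]
width: 0.0851
gripper_force: 0.0
```

Run:
```python
from h import *
togo(.590,.109,.043,104.8)
a=grab('wrist');im,d,p=a;P=pts(d,p);cv2.imwrite('pics/w2.png',im[...,::-1])
rects(P,(.41,.50,.03,.13),[(.062,.085)])
rects(P,(.55,.64,.05,.16),[(.07,.09),(.03,.0385)])
```

```text
t 5.65 ee [0.47   0.0774 0.1719] yawy 104.87 tilt [ 0.001  0.    -1.   ] shift cm [-12.4   -0.02  12.89] turn 0.1 j [ 0.14  0.21  1.87  0.    1.05 -1.69] F [-0.1  0.7 -0.3] w 0.0851
(0.062, 0.085) 312 zmed 0.0707 [471.3  77. ] [16.8 16.9] 58.9
(0.07, 0.09) 510 zmed 0.0803 [584.3 107.4] [34.6 13.9] 14.9
(0.03, 0.0385) 2236 zmed 0.0364 [590.9 108.6] [77.3 61.5] 15.8
```

View pics/w2.png

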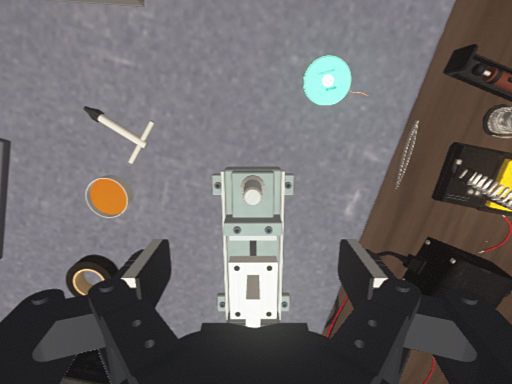

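The knob is now at (252,190), i.e. (0.471, 0.077), so the jaw is about 34 mm open. The foot end at (253,258) is clear of the lip.

Call:
step_arm:
  moves:
    - [0,-5,0,0,0]
    - [0,-5,0,0,0]
    - [0,-2.4,0,2,0]
    - [0,0,0,4,0]
    - [0,0,0,4,0]
  grip_force: 60

```text
t: 6.32
ee_pos: [0.5901, 0.1093, 0.0688]
tcp_rot: [-0.129, 0.992, 0.0, 0.0]
ft_force: [-0.4, 0.5, -0.0]
width: 0.0856
gripper_force: 0.0
```

Call:
step_arm:
  moves:
    - [0,0,0,2.7,0]
    - [0,0,0,0,0]
    - [255,0,0,0,0]
    - [255,0,0,0,0]
    - [255,0,0,0,0]

```text
t: 6.95
ee_pos: [0.5905, 0.1093, 0.0445]
tcp_rot: [-0.129, 0.992, 0.0, 0.001]
ft_force: [0.2, 0.2, 0.1]
width: 0.0321
gripper_force: 0.0
```

Call:
step_arm:
  moves:
    - [255,0,0,0,0]
    - [255,0,0,0,0]
    - [255,0,0,0,0]

```text
t: 7.32
ee_pos: [0.5903, 0.1092, 0.0441]
tcp_rot: [-0.129, 0.992, 0.0, 0.001]
ft_force: [-0.7, -0.8, 7.5]
width: 0.0134
gripper_force: 59.4
```

Call:
step_arm:
  moves:
    - [255,0,0,-1,0]
    - [255,0,0,-2.5,0]
    - [255,0,0,-4,0]
    - [255,0,0,-4,0]
    - [255,0,0,-1.5,0]

```text
t: 7.95
ee_pos: [0.5906, 0.1093, 0.1755]
tcp_rot: [-0.129, 0.992, 0.0, 0.002]
ft_force: [0.6, -0.5, -3.2]
width: 0.0135
gripper_force: 58.4
```

Call:
step_arm:
  moves:
    - [255,0,0,0,8.7]
    - [255,0,0,0,8.7]
    - [255,0.6,-2.6,0,0]
    - [255,1.3,-5,0,0]
    - [255,1.3,-5,0,0]

```text
t: 8.57
ee_pos: [0.5509, -0.0163, 0.1717]
tcp_rot: [0.021, 1.0, -0.0, -0.002]
ft_force: [0.3, -0.4, -2.0]
width: 0.0131
gripper_force: 58.8
```

Call:
step_arm:
  moves:
    - [255,1.3,-5,0,0]
    - [255,1.3,-5,0,0]
    - [255,1.3,-5,0,0]
    - [255,1.3,-5,0,0]
    - [255,1,-3.7,0,0]

```text
t: 9.2
ee_pos: [0.4782, -0.2508, 0.1719]
tcp_rot: [0.023, 1.0, 0.001, -0.001]
ft_force: [0.5, -0.8, -1.9]
width: 0.0136
gripper_force: 58.9
```

Call:
step_arm:
  moves:
    - [255,0,0,0,0]
    - [255,0,0,0,0]

```text
t: 9.45
ee_pos: [0.4794, -0.2487, 0.1723]
tcp_rot: [0.022, 1.0, 0.001, -0.001]
ft_force: [0.1, 0.9, -2.4]
width: 0.0132
gripper_force: 59.2
```

Run:
```python
from h import *
togo(.55,-.26,.1,87.5)
im,d,p=grab('wrist');P=pts(d,p);cv2.imwrite('pics/w3.png',im[...,::-1]);np.savez('w3.npz',im=im,d=d,T=p['world_from_camera'])
rects(P,(.45,.7,-.36,-.15),[(.008,.016),(.0265,.034)])
rects(P,(.5,.615,-.245,-.2),[(.0265,.034)])
rects(P,(.62,.66,-.36,-.2),[(.0265,.034)])
```

```text
t 9.45 ee [ 0.4794 -0.2487  0.1723] yawy 87.44 tilt [-0.002  0.002 -1.   ] shift cm [-7.12 -0.83  7.21] turn -0.1 j [-0.5   0.31  1.73  0.    1.1  -2.03] F [ 0.1  0.9 -2.4] w 0.0132
(0.008, 0.016) 680 zmed 0.0123 [ 538.  -250.3] [120.2  85.5] 87.6
(0.0265, 0.034) 51 zmed 0.031 [ 629.9 -254.7] [47.6 11.7] 87.8
(0.0265, 0.034) 51 zmed 0.031 [ 629.9 -254.7] [47.6 11.7] 87.8
```

View pics/w3.png

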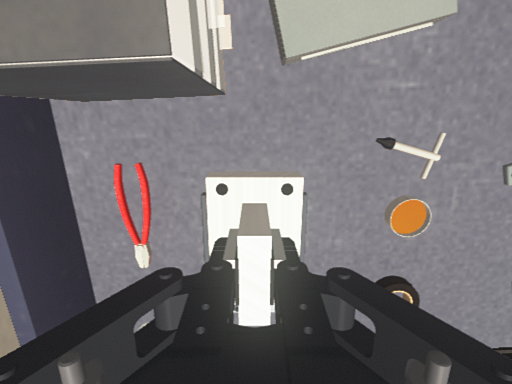

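The held block's foot (205–303, 178–240) hides the stops. The plate's near part and a strip of the end stop still agree with the top view: fixture ≈ (0.570, −0.252), yaw ≈ −2.4°. I'll go down 12 mm clear of both stops.

Call:
step_arm:
  moves:
    - [255,-4,-0.3,0,0]
    - [255,-4,-0.3,1,0]
    - [255,-1.2,0,3.5,0]
    - [255,0,0,3.5,0]
    - [255,0,0,2.5,0]

```text
t: 10.12
ee_pos: [0.5714, -0.2573, 0.066]
tcp_rot: [0.021, 1.0, 0.001, -0.001]
ft_force: [0.1, -0.3, -1.8]
width: 0.0132
gripper_force: 59.3
```

Call:
step_arm:
  moves:
    - [255,0,0,1.2,0]
    - [255,0,0,0.5,0]
    - [255,0,0,0,0]

```text
t: 10.5
ee_pos: [0.5721, -0.2593, 0.0518]
tcp_rot: [0.022, 1.0, -0.0, 0.0]
ft_force: [0.4, 0.2, -3.7]
width: 0.0133
gripper_force: 59.3
```

Run:
```python
from h import *
togo(.5835,-.2472,.0361,87.6)
for n,b in(('top',(285,135,375,225)),('side',(205,100,310,185))):
    im,d,p=grab(n);P=pts(d,p)
    u0,v0,u1,v1=b;cv2.imwrite(f'pics/{n}1.png',cv2.resize(im[v0:v1,u0:u1,::-1],None,fx=5,fy=5,interpolation=cv2.INTER_CUBIC))
a=cv2.imread('pics/top1.png');b=cv2.imread('pics/side1.png');s=max(a.shape[0],b.shape[0])
c=np.zeros((s,a.shape[1]+b.shape[1],3),np.uint8);c[:a.shape[0],:a.shape[1]]=a;c[:b.shape[0],a.shape[1]:]=b
cv2.imwrite('pics/both1.png',cv2.resize(c,None,fx=.8,fy=.8))
```

```text
t 10.5 ee [ 0.5721 -0.2593  0.0518] yawy 87.49 tilt [ 0.001 -0.    -1.   ] shift cm [-1.09  1.25  1.58] turn -0.1 j [-0.44  0.55  1.67  0.    0.92 -1.97] F [ 0.4  0.2 -3.7] w 0.0133
```

View pics/both1.png

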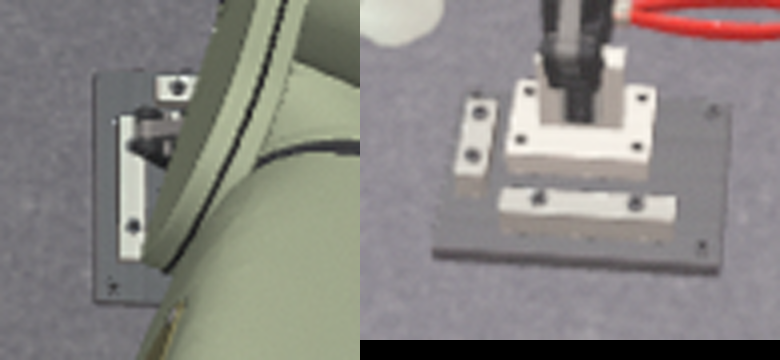

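The side view shows the block hovering with gaps to both the end stop (left, ~475,150) and the long stop (below, ~590,205), with edges parallel. Lowering.

Call:
step_arm:
  moves:
    - [255,0,0,0.8,0]
    - [255,0,0,0.5,0]
    - [255,0,0,0.2,0]
    - [255,0,0,0.1,0]
    - [255,0,0,0,0]

```text
t: 11.22
ee_pos: [0.572, -0.2596, 0.0361]
tcp_rot: [0.022, 1.0, -0.0, 0.001]
ft_force: [-1.5, 0.2, 4.9]
width: 0.0134
gripper_force: 60.2
```

Call:
step_arm:
  moves:
    - [255,-0.4,0.4,0,0]
    - [255,-0.3,0.3,0,0]
    - [255,-0.2,0.2,0,0]
    - [255,-0.1,0.1,0,0]
    - [255,0,0,0,0]
  grip_force: 100

```text
t: 11.85
ee_pos: [0.5831, -0.2501, 0.0362]
tcp_rot: [0.022, 1.0, -0.0, 0.001]
ft_force: [-0.0, -0.9, 5.5]
width: 0.0129
gripper_force: 97.9
```

Call:
step_arm:
  moves:
    - [255,0,0.1,0,0]
    - [255,0,0.1,0,0]
    - [255,0,0.1,0,0]
    - [255,0,0,0,0]

```text
t: 12.35
ee_pos: [0.5834, -0.2482, 0.0363]
tcp_rot: [0.022, 1.0, -0.001, 0.002]
ft_force: [-0.9, -4.7, 5.2]
width: 0.0129
gripper_force: 97.9
```

Call:
step_arm:
  moves:
    - [255,-0.1,0,0,0]
    - [255,-0.1,0,0,0]
    - [255,0,0,0,0]

```text
t: 12.72
ee_pos: [0.5838, -0.2482, 0.0363]
tcp_rot: [0.021, 1.0, -0.001, -0.0]
ft_force: [-4.3, -5.4, 8.2]
width: 0.0126
gripper_force: 98.4
```

Call:
step_arm:
  moves:
    - [255,-0.1,0.1,0,0]
    - [255,-0.1,0.1,0,0]
    - [255,-0.1,0.05,0,0]
    - [255,0,0,0,0]
    - [255,0,0,0,0]

```text
t: 13.35
ee_pos: [0.584, -0.2481, 0.0365]
tcp_rot: [0.021, 1.0, -0.003, -0.003]
ft_force: [-13.8, -12.2, 12.7]
width: 0.0126
gripper_force: 99.0
```

Run:
```python
from h import *
togo(.5835,-.2472,.0361,87.6);print(sense()['ft_torque'],R.from_quat(sense()['tcp_rot']).as_matrix()[:,2])
im,d,p=grab('side');cv2.imwrite('pics/side2.png',cv2.resize(im[100:185,205:310,::-1],None,fx=7,fy=7,interpolation=cv2.INTER_CUBIC))
```

```text
t 13.35 ee [ 0.584  -0.2481  0.0365] yawy 87.61 tilt [-0.006 -0.005 -1.   ] shift cm [0.05 0.08 0.03] turn 0.0 j [-0.42  0.58  1.66 -0.01  0.9  -1.94] F [-13.8 -12.2  12.7] w 0.0126
[-1.84557966  1.75499162  0.08144902] [-0.00588836 -0.0053214  -0.9999685 ]
```

View pics/side2.png

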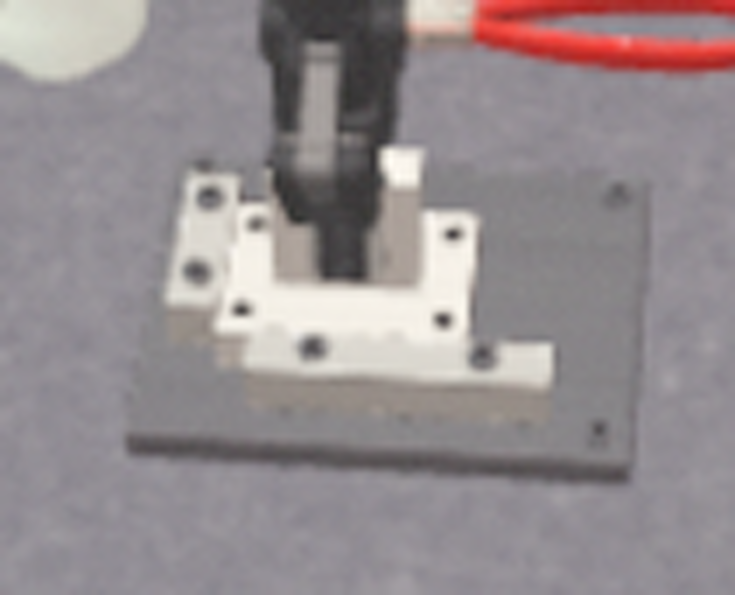

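The foot sits in the corner against the end stop (left, x≈225) and the long stop (y≈345). The tool leans about 0.4°, so I'll add a little down force to keep the foot flat.

Call:
step_arm:
  moves:
    - [255,0,0,0.1,0]
    - [255,0,0,0.1,0]
    - [255,0,0,0.1,0]
    - [255,0,0,0,0]
    - [255,0,0,0,0]

```text
t: 14.02
ee_pos: [0.5839, -0.2481, 0.0363]
tcp_rot: [0.021, 1.0, -0.003, -0.002]
ft_force: [-17.4, -10.0, 28.1]
width: 0.0126
gripper_force: 101.5
```

Run:
```python
from h import *
togo(.5835,-.2472,.0361,87.6);print(sense()['ft_torque'])
```

```text
t 14.03 ee [ 0.5839 -0.2481  0.0363] yawy 87.59 tilt [-0.005 -0.006 -1.   ] shift cm [0.04 0.09 0.02] turn -0.0 j [-0.42  0.58  1.66 -0.01  0.9  -1.94] F [-17.4 -10.   28.1] w 0.0126
[-1.42956735  2.50339151  0.04313382]
```

Call:
step_arm:
  moves:
    - [255,0,0.1,-0.1,0]
    - [255,0,0.1,0,0]
    - [255,0,0,0,0]
    - [255,0,0,0,0]
    - [255,0,0,0,0]

```text
t: 14.65
ee_pos: [0.584, -0.248, 0.0364]
tcp_rot: [0.021, 1.0, -0.004, -0.002]
ft_force: [-17.3, -17.0, 21.7]
width: 0.0129
gripper_force: 100.2
```

Run:
```python
from h import *
togo(.5835,-.2472,.0361,87.6)
im,d,p=grab('side');P=pts(d,p)
# foot top flatness: plane through white foot-top pixels
m=(P[...,2]>.0245)&(P[...,2]<.0325)&(P[...,0]>.549)&(P[...,0]<.617)&(P[...,1]>-.275)&(P[...,1]<-.224)
q=P[m];A=np.c_[q[:,:2]-q[:,:2].mean(0),np.ones(len(q))];print(len(q),np.linalg.lstsq(A,q[:,2],rcond=None)[0])
```

```text
t 14.65 ee [ 0.584  -0.248   0.0364] yawy 87.64 tilt [-0.005 -0.009 -1.   ] shift cm [0.05 0.08 0.03] turn 0.0 j [-0.41  0.58  1.66 -0.01  0.9  -1.94] F [-17.3 -17.   21.7] w 0.0129
328 [-0.00297739 -0.00359695  0.02966822]
```

Call:
step_arm:
  moves:
    - [255,0,-0.05,0.1,0]
    - [255,0,-0.05,0.1,0]
    - [255,0,0,0,0]
    - [255,0,0,0,0]
    - [255,0,0,0,0]

```text
t: 15.32
ee_pos: [0.5839, -0.2481, 0.0363]
tcp_rot: [0.021, 1.0, -0.004, -0.002]
ft_force: [-19.5, -12.8, 32.0]
width: 0.0128
gripper_force: 102.0
```

Run:
```python
from h import *
togo(.5835,-.2472,.0361,87.6)
```

```text
t 15.32 ee [ 0.5839 -0.2481  0.0363] yawy 87.6 tilt [-0.004 -0.007 -1.   ] shift cm [0.05 0.09 0.02] turn 0.0 j [-0.42  0.58  1.66 -0.01  0.9  -1.94] F [-19.5 -12.8  32. ] w 0.0128
```

Stable: the block bears on both stops (about 19 N and 13 N), held down and gripped. Handing in.

```bash
python3 -c "from plant import job_done; print(job_done())"
```

```text
the job is handed in; nothing more can be done
None
```

I slid the vise jaw open about 34 mm and left it there, then set the T-block on the fixture plate, still gripped and pressed on both stops (about 19 N on the end stop, 13 N on the long stop), and handed in at 15.3 s; the tool leaned about 0.5° under that push, so the foot may not be perfectly flat.

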